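Fill the condiment caddy

TASK

Load the wooden condiment caddy for the patio table: the tall ball-topped pepper mill into its small round cup, the taller round tin with the knob on its lid into the large round cup, the square tin into the square cup and the narrow oblong tin into the oblong cup, each standing upright flat on the floor of its cup. Leave the stubby mill without a ball and the low flat round tin standing where they are, and tip none of these over.

Things in the scene. Friction and masses are not known exactly. Their poses are not given: they have to be found in the camera images.
- mill: Pepper mill of brown wood with a steel ball on top, 121 mm tall: foot 40 mm across up to 12 mm, straight body 35 mm across from 20 to 96 mm, then a thin neck and a ball 20 mm across whose centre is at 111 mm. About 0.16 kg. Origin: centre of its underside, z up; stands upright loose on the counter at the start.
- tin_wide: Round plain aluminium tin, 56 mm across and 55 mm high, with a black knob (18 mm across, 14 mm high) in the middle of its lid, 69 mm tall in all. About 0.15 kg. Origin: centre of its underside, z up; stands upright loose on the counter at the start.
- tin_square: Square plain aluminium tin, 48 x 48 mm, 65 mm tall, flat top. About 0.16 kg. x and y axes are square to its sides. Origin: centre of its underside, z up; stands upright loose on the counter at the start.
- tin_oblong: Narrow oblong plain aluminium tin, 32 mm along its x, 64 mm along its y, 60 mm tall, flat top. About 0.14 kg. Origin: centre of its underside, z up; stands upright loose on the counter at the start.
- stub_mill: Look-alike that stays: stubby mill of the same brown wood, 65 mm tall, foot 40 mm across, body 35 mm across, flat wooden top without a ball. Origin: centre of its underside, z up; stands upright loose on the counter at the start.
- low_tin: Look-alike that stays: low round aluminium tin, 56 mm across but only 30 mm tall, flat lid without a knob. Origin: centre of its underside, z up; stands upright loose on the counter at the start.
- cup_small: Grey cork-floored cup with the small round well, 56 mm across inside, for the pepper mill. Cup 90 x 84 x 18 mm outside, fixed. Origin: centre of its underside, 8 mm above the counter, z up; inner floor 6 mm and rim 18 mm above the origin. The four cups stand in one row along their y axes, 88 mm apart, in any order, in the caddy, all with one orientation.
- cup_wide: Grey cork-floored cup with the large round well, 72 mm across inside, for the round tin with the knob. Cup 90 x 84 x 18 mm outside, fixed. Origin: centre of its underside, 8 mm above the counter, z up; inner floor 6 mm and rim 18 mm above the origin. The caddy: light wood, 368 mm along the cups' y; long walls 20 mm, end walls 50 mm high; low steel end handles.
- cup_square: Grey cork-floored cup with the square well, 64 x 64 mm inside, sides along its x and y, for the square tin. Cup 90 x 84 x 18 mm outside, fixed. Origin: centre of its underside, 8 mm above the counter, z up; inner floor 6 mm and rim 18 mm above the origin.
- cup_oblong: Grey cork-floored cup with the oblong well, 48 mm along its x and 80 mm along its y inside, for the oblong tin (its long side along the well's long side). Cup 90 x 84 x 18 mm outside, fixed. Origin: centre of its underside, 8 mm above the counter, z up; inner floor 6 mm and rim 18 mm above the origin.
Things that resemble listed ones, but are neither listed nor needed, are in the scene too. Leave any blue look-alike of the tin_oblong alone.

How it is judged:
At the end, for the whole second after the job is handed in: The mill and three tins each stand in the cup of their shape, within 12 mm (round) or 14 mm (others) of its centre, under 10 mm above the cup's underside (floor at 6 mm), upright within 0.1 rad, at rest; the stubby mill and low tin upright within 30 mm of their starts (horizontal distance between mill and cup_small below 0.012 m and z of mill in the frame of cup_small below 0.01 m and angle between each of mill, tin_wide, tin_square, tin_oblong, stub_mill, low_tin's own z axis and vertical below 0.1 rad and linear speed of each of mill, tin_wide, tin_square, tin_oblong, stub_mill, low_tin below 0.02 m/s and angular speed of each of mill, tin_wide, tin_square, tin_oblong below 0.2 rad/s and horizontal distance between tin_wide and cup_wide below 0.012 m and z of tin_wide in the frame of cup_wide below 0.01 m and horizontal distance between tin_square and cup_square below 0.014 m and z of tin_square in the frame of cup_square below 0.01 m and horizontal distance between tin_oblong and cup_oblong below 0.014 m and z of tin_oblong in the frame of cup_oblong below 0.01 m and distance of each of stub_mill, low_tin from where it was at the start of the episode below 0.03 m); the robot touches nothing.
It fails at once if one of the two look-alikes (stubby mill, low flat tin) is moved more than 50 mm from its place (distance of any of stub_mill, low_tin from where it was at the start of the episode above 0.05 m).
It fails at once if the mill or one of the three tins is tipped over (more than 0.7 rad) (angle between any of mill, tin_wide, tin_square, tin_oblong's own z axis and vertical above 0.7 rad).
It also fails if it takes over 104 s, if anything falls off the work surface, if the arm or the gripper's body presses on something with over 40 N, if the wrist force passes 120 N, or if a joint passes its speed limit or range.

ROBOT

A 6-joint arm with a two-finger parallel gripper is mounted at the origin on the work surface. World frame = base frame: x ahead of the robot, y to its left, z up, the work surface at z = 0. Lengths are in m, angles in rad, forces in N, time in s.
With the tool pointing down it reaches from about 0.375 to 0.925 m from the base axis. Payload 5.7 kg.
Tool frame: the origin (TCP) lies midway between the tips of the shut fingers; the grasp point (between the pads) lies robot.grasp_offset behind it (robot.grasp_offset is the distance from the TCP to the grasp point, in m); z points along the fingers, y is the line along which they close (so a half turn about z gives the same grasp; the last joint's range is limited). The gripper opens to 88 mm and grips with 3 to 60 N. Pads are 20 mm wide; open, the fingers measure 115 mm over their backs; the gripper's body (75 mm by 178 mm) begins 61 mm behind the grasp point.
Start: joints at [-1.247, 0.359, 1.51, -0, 1.272, -0.115], TCP at [0.255, -0.543, 0.223] pointing down, gripper open.
Joint ranges: [-2.97, 2.97], [-1.01, 2.36], [0.21, 2.38], [-0.96, 4.11], [0.2, 2.71], [-2.98, 2.98]. Speed limits (rad/s): [2.39, 2.39, 3.14, 3.14, 3.14, 3.14].

INTERFACE

Orientations are given as a unit quaternion [x, y, z, w].
In Python, from rig import robot gives the robot as it stands.
- The arm moves only by the tool carry_out, never from a script. Its argument "plan" is a list of rows, each a list of 2 entries, a list of its own where there are three numbers: the shift along the tool's x, y, z in m, then the turn, a rotation vector about the tool's x, y, z in degrees. A call has 1 to 10 rows; each row shifts and turns the commanded pose from where the row before left it, along the tool's axes as they then stand; what a row does not reach is not made up. A row lasts 1/10 s, in which the tool goes at most 50 mm and 8.59 degrees, less where a joint would pass 70% of its speed; a pose out of reach is approached as far as the arm can. A call with a gripper value outside its range is refused whole. "claw" is the opening, from -1 (shut) to 1 (fully open), set as the call begins (left out, the last holds). The fingers move at their own pace and stop on an object; the grip force is fixed at half the most. Time passes only in rows, so rows that do not move let the fingers close. It gives the time, the measured TCP pose, the force, the opening and the grip force at its end, in the units of the state.
- robot.get_state(): the state, without advancing time (a new reading comes with each control period).
- robot.read_camera(name): name is "scene" or "top" or "wrist"; returns the picture (384x512x3 uint8, blue, green, red); there is no depth.
- robot.get_calibration(name): a dict with "intrinsics" (3x3 intrinsics, pixels), "rvec" (rotation vector, rad) and "tvec" (3), from world to camera coordinates, as OpenCV has them. Camera axes: x right, y down, z forward; pixel columns grow to the right and rows downward; lengths in m; the calibration is good to about 2 mm. A picture is of the moment at which its call begins: read the wrist's pose just before it. get_calibration takes no time and is no camera call; for the wrist camera it gives the pose at the moment of the call.
- robot.sign_off(): hands the job in; it is judged then, once.
The state is a dict: "time": time; "joints": joint angles; "qd": joint speeds; "tau": joint torques, N m; "eef_pos": TCP position; "tool_rot": TCP orientation; "contact_force": force on the tool from outside, world axes, zero at the start; "ft_torque": the same for the moment, N m; "width": finger opening in m; "finger_force": force on a finger pad.
Only numpy, scipy, OpenCV 4.12 (cv2) and the standard library are available. Lean on these libraries where they do the work, as an engineer would, in place of code of your own. Each camera call takes 0.05 s, during which the arm holds its last target. There are 200 camera calls.

## Working session

There is one attempt and no reset: what is moved stays moved. The work goes in short steps, Python scripts to look and compute and a tool call to move; the robot and the scene stay as the last step left them, time stands still between calls to the robot, and variables do not carry over. Pictures are saved under pics/ and viewed, at most 17 in all, crops included, and the job is handed in when it is done.

Besides the shell and the picture viewer there is one more tool, called after ">>>" by a JSON object that holds its "fn" and its "kwargs", one argument or row to a line. carry_out: Moves the arm, as the interface text tells. Its arguments: {"type":"object","properties":{"plan":{"type":"array","items":{"type":"array"}},"claw":{"type":"number"}},"required":["plan"]}

```bash
ls; mkdir -p pics; cat > h.py <<'E'
import numpy as np, cv2
from rig import robot
def cal(n):
    c=robot.get_calibration(n);R=cv2.Rodrigues(np.array(c["rvec"],float))[0]
    return np.array(c["intrinsics"],float),R,np.array(c["tvec"],float).ravel()
def ray(c,uv):
    K,R,t=c;d=R.T@np.linalg.solve(K,[uv[0],uv[1],1.]);return -R.T@t,d/np.linalg.norm(d)
def onz(c,uv,z):
    o,d=ray(c,uv);return o+d*(z-o[2])/d[2]
def proj(c,p):
    K,R,t=c;q=K@(R@np.array(p,float)+t);return q[:2]/q[2]
def tri(c1,u1,c2,u2):
    o,d=ray(c1,u1);p,e=ray(c2,u2)
    s=np.linalg.lstsq(np.c_[d,-e],p-o,rcond=None)[0];a=o+s[0]*d;b=p+s[1]*e
    return (a+b)/2,np.linalg.norm(a-b)
E
python3 - <<'E'
from h import *
for n in("scene","top"):
    cv2.imwrite(f"pics/{n}0.png",robot.read_camera(n));c=cal(n);print(n,c[0].round(1).tolist(),(-c[1].T@c[2]).round(3),c[1][2].round(2))
s=robot.get_state();print({k:np.round(v,3).tolist() for k,v in s.items()},robot.grasp_offset)
E
```

```text
pics
scene [[421.4, 0.0, 258.5], [0.0, 421.4, 191.8], [0.0, 0.0, 1.0]] [ 0.912 -0.328  0.857] [-0.41  0.32 -0.85]
top [[458.3, 0.0, 261.8], [0.0, 458.3, 193.5], [0.0, 0.0, 1.0]] [0.393 0.012 1.301] [ 0.08 -0.02 -1.  ]
{'time': 0.1, 'joints': [-1.247, 0.359, 1.511, -0.0, 1.273, -0.115], 'qd': [-0.0, -0.002, -0.002, -0.001, 0.0, 0.0], 'tau': [0.0, -51.636, -27.141, 0.068, 0.028, -0.0], 'eef_pos': [0.255, -0.543, 0.222], 'tool_rot': [0.976, 0.218, -0.0, -0.001], 'contact_force': [-0.455, -0.556, 0.211], 'ft_torque': [0.024, 0.058, 0.013], 'finger_force': 0.0, 'width': 0.088} 0.0187
```

View pics/top0.png

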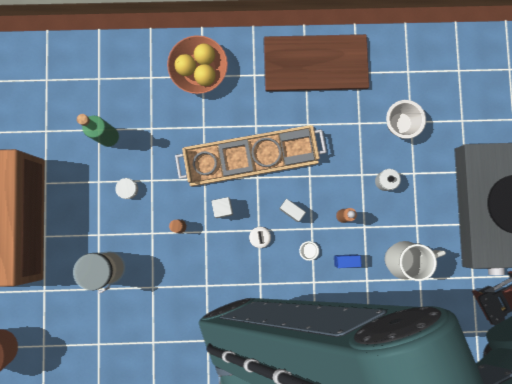

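View pics/scene0.png

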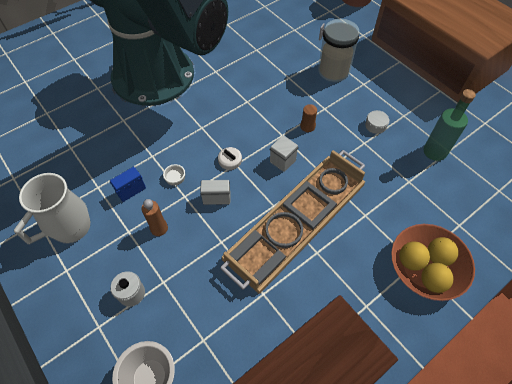

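The top view has +x up and +y left. It shows the wide tin (knob) at (389,180), mill at (346,214), oblong at (292,210), square at (222,207) and stub at (178,226). The low tin is probably at (126,188). The cups from the left are small (206,163), square (236,158), wide (267,153) and oblong (298,148). I'll zoom in and segment next.

```bash
python3 - <<'E'
from h import *
T=cv2.imread("pics/top0.png");S=cv2.imread("pics/scene0.png")
def crop(I,x0,y0,x1,y1,k):
    return cv2.resize(I[y0:y1,x0:x1],None,fx=k,fy=k,interpolation=cv2.INTER_CUBIC)
cv2.imwrite("pics/topz.png",crop(T,160,110,416,270,3.1))
cv2.imwrite("pics/scz.png",crop(S,90,90,390,310,2.6))
for n,I,box in(("top",T,(100,110,420,275)),("scene",S,(90,90,400,320))):
    hsv=cv2.cvtColor(I,cv2.COLOR_BGR2HSV)
    x0,y0,x1,y1=box
    for name,m in(("alu",cv2.inRange(hsv,(0,0,110),(179,70,255))),("alutop",cv2.inRange(hsv,(0,0,190),(179,60,255))),("wood",cv2.inRange(hsv,(3,90,40),(14,255,255)))):
        k,l,st,ce=cv2.connectedComponentsWithStats(m)
        for i in range(1,k):
            if st[i,4]>=40 and x0<ce[i,0]<x1 and y0<ce[i,1]<y1: print(n,name,st[i].tolist(),ce[i].round(1),np.round(cv2.minAreaRect(np.argwhere(l==i)[:,::-1].astype(np.float32))[1:][0],1),round(cv2.minAreaRect(np.argwhere(l==i)[:,::-1].astype(np.float32))[2]))
E
```

```text
top alu [0, 20, 512, 364, 17386] [262.5 197. ] [356.  515.3] 89
top alu [218, 128, 97, 48, 1239] [266.1 151.5] [33.  93.5] 80
top alu [314, 129, 13, 25, 128] [321.  141.2] [24.3  8.2] 79
top alu [193, 151, 24, 24, 133] [206.2 162.4] [23.1 22.2] 77
top alu [211, 197, 21, 21, 342] [221.2 206.9] [18.6 18.6] 79
top alu [279, 199, 27, 23, 333] [292. 210.] [24.6 13.7] 35
top alu [347, 208, 9, 10, 52] [351.1 213.5] [7.1 9.2] 45
top alutop [0, 20, 512, 293, 7618] [298.1 156.1] [285.4 512.3] 89
top alutop [316, 130, 9, 23, 52] [321.3 140.2] [22.6  4.6] 77
top alutop [88, 143, 100, 113, 1210] [127.7 200.5] [ 98.5 107.8] 4
top alutop [175, 154, 11, 24, 62] [178.2 165.9] [22.8  7.1] 79
top alutop [379, 169, 21, 20, 269] [388.5 178.4] [19. 20.] 90
top alutop [211, 197, 20, 20, 291] [220.8 206.9] [16.9 17.1] 79
top alutop [280, 199, 25, 22, 253] [292.  209.5] [22.8 11.1] 36
top alutop [386, 244, 51, 46, 625] [411.  263.2] [54.9 38.4] 36
top wood [283, 138, 28, 19, 317] [296.4 146.4] [15.3 26.2] 80
top wood [255, 141, 24, 24, 381] [266.1 151.8] [22.6 22.6] 45
top wood [188, 146, 34, 35, 320] [205. 
[... 1030 characters left out ...]

scene alutop [80, 179, 27, 19, 54] [ 95.7 188.9] [23.8 19.4] 8
scene alutop [161, 187, 39, 25, 64] [181.2 196.7] [16.2 44.2] 68
scene wood [301, 105, 16, 27, 341] [308.7 118.1] [14.2 26.6] 5
scene wood [309, 162, 48, 43, 377] [333.5 184.7] [39.2 29.8] 39
scene wood [322, 173, 23, 17, 261] [332.8 180.8] [16. 22.] 90
scene wood [292, 190, 35, 30, 512] [309.1 204.5] [27.2 22.5] 39
scene wood [142, 201, 26, 35, 498] [155.1 219.8] [34.7 17.1] 66
scene wood [268, 216, 32, 27, 571] [283.5 229.5] [29.  27.6] 45
scene wood [257, 223, 10, 16, 60] [262.2 230.1] [15.   8.5] 86
scene wood [276, 224, 36, 33, 185] [296.4 241.3] [14.8 36.8] 45
scene wood [238, 239, 37, 36, 595] [256.3 256.2] [19.8 33.9] 45
```

View pics/topz.png

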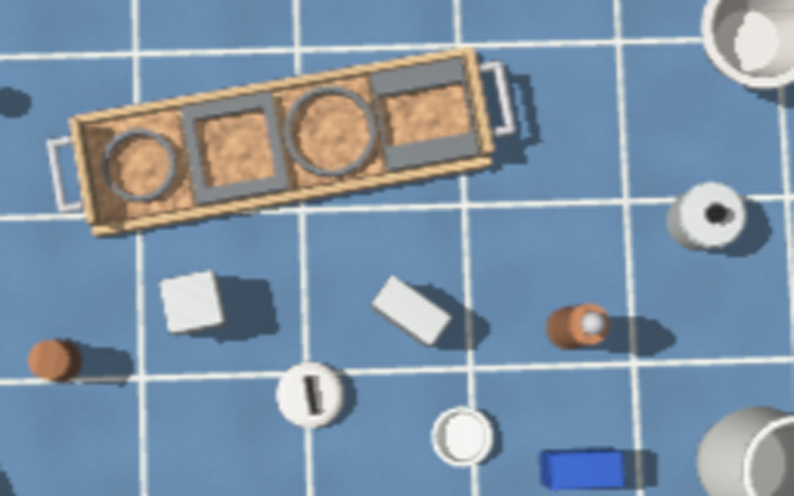

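View pics/scz.png

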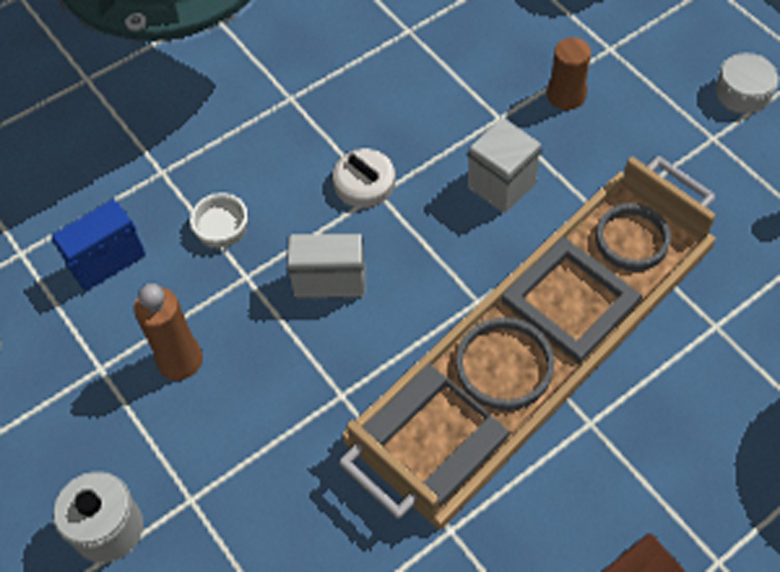

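The crops confirm each item. In the scene view the ball is at (148.5,204), the knob at (124,283), the square top at (284,147), the oblong top at (215,186.5), the wide rim at (284,230) and the small rim at (333,181). The low tin is the flat one at (378,122).

```bash
python3 - <<'E'
from h import *
ct,cs=cal("top"),cal("scene")
a=lambda x,y:np.array([160+x/3.1,110+y/3.1]); b=lambda x,y:np.array([90+x/2.6,90+y/2.6])
P={"ball 111":(a(592,323),b(152,297)),"knobtop 69":(a(718,213),b(88,500)),"sq 65":((221,207),b(505,149)),"obl 60":((292.2,209.8),b(326,251)),
"small rim26":(a(140.5,164.5),b(632,236)),"wide rim26":(a(332,132),b(505,364)),"sqcup 26":(a(237,149),b(571,298)),"oblcup 26":(a(428,110),b(436,430)),
"stub 65":(a(54,360),b(572,48)),"lowtin 30":((126,188),b(747,72))}
R={}
for k,(u,v) in P.items():
    p,e=tri(ct,u,cs,v);h=float(k.split()[1].strip("rim"))/1000;R[k]=p
    q=onz(ct,u,h);r=onz(cs,v,h);print(k,"tri",(p*1000).round(0),"gap",round(e*1000,1),"planes",(q[:2]*1000).round(0),(r[:2]*1000).round(0),"r",np.hypot(*q[:2]).round(3))
# cup row: line through centroids at z
d=(R["small rim26"]-R["wide rim26"]);print("row dir deg",np.degrees(np.arctan2(d[1],d[0])),np.hypot(*d[:2]))
# caddy wall ends and tin edges in top view
def ang(u,v,z): d=onz(ct,v,z)-onz(ct,u,z);return np.degrees(np.arctan2(d[1],d[0])).round(1),(np.linalg.norm(d)*1000).round(0)
print("caddy long",ang(a(492,160),a(96,234),.02),ang(a(470,50),a(75,118),.03))
print("obl long",ang(a(446,315),a(396,278),.06),ang(a(432,344),a(374,306),.06))
print("sq",ang(a(212,271),a(162,281),.065),ang(a(223,322),a(171,332),.065),ang(a(223,322),a(212,271),.065),ang(a(171,332),a(162,281),.065))
E
```

```text
ball 111 tri [ 432. -241.  105.] gap 0.9 planes [ 432. -240.] [ 436. -241.] r 0.494
knobtop 69 tri [ 528. -365.   62.] gap 3.2 planes [ 526. -364.] [ 532. -363.] r 0.64
sq 65 tri [463. 101.  53.] gap 0.2 planes [463. 100.] [470.  95.] r 0.473
obl 60 tri [451. -92.  50.] gap 1.1 planes [450. -92.] [456. -95.] r 0.459
small rim26 tri [591. 146.  18.] gap 2.0 planes [589. 144.] [595. 142.] r 0.607
wide rim26 tri [618. -28.  15.] gap 4.0 planes [614. -30.] [623. -31.] r 0.615
sqcup 26 tri [604.  59.  16.] gap 4.1 planes [601.  57.] [609.  56.] r 0.604
oblcup 26 tri [ 633. -116.   28.] gap 4.2 planes [ 632. -118.] [ 634. -113.] r 0.643
stub 65 tri [416. 220.  68.] gap 5.4 planes [415. 218.] [416. 224.] r 0.469
lowtin 30 tri [525. 365.  29.] gap 0.3 planes [525. 365.] [525. 364.] r 0.639
row dir deg 98.59146231719795 0.17627067833001706
caddy long (np.float64(99.1), np.float64(366.0)) (np.float64(98.4), np.float64(363.0))
obl long (np.float64(51.7), np.float64(54.0)) (np.float64(55.1), np.float64(60.0))
sq (np.float64(99.8), np.float64(44.0)) (np.float64(99.3), np.float64(46.0)) (np.float64(10.8), np.float64(45.0)) (np.float64(8.8), np.float64(45.0))
```

```bash
cat >> h.py <<'E'
from scipy.spatial.transform import Rotation as Ro
import sys
def plan(pts,yaw,nmin=1,s=None):
    """rows through waypoints pts (world TCP), turning evenly so tool y ends at yaw deg (world), tool down"""
    s=s or robot.get_state();p=np.array(s["eef_pos"]);R=Ro.from_quat(s["tool_rot"])
    y=np.radians(yaw);G=Ro.from_matrix(np.c_[[-np.sin(y),np.cos(y),0],[np.cos(y),np.sin(y),0],[0,0,-1]])
    pts=[p]+[np.array(q) for q in pts];d=[np.linalg.norm(b-a) for a,b in zip(pts,pts[1:])]
    ns=[max(1,int(np.ceil(x/.046))) for x in d]
    w=(R.inv()*G).as_rotvec(degrees=True);n=max(sum(ns),int(np.ceil(np.linalg.norm(w)/8.3)),nmin)
    while sum(ns)<n: i=int(np.argmax([x/k for x,k in zip(d,ns)]));ns[i]+=1
    rows=[];c=p.copy();C=R
    tg=[a+(b-a)*(i+1)/k for a,b,k in zip(pts,pts[1:],ns) for i in range(k)]
    for i,t in enumerate(tg):
        m=np.round(C.inv().apply(t-c),3);v=np.round((C.inv()*G).as_rotvec(degrees=True)/(n-i),1)
        rows.append([m.tolist(),v.tolist()]);c=c+C.apply(m);C=C*Ro.from_rotvec(v,degrees=True)
    print(len(rows),"rows end",c.round(3));print(str(rows).replace(" ","").replace("-0.0,","0,").replace("-0.0]","0]").replace("0.0,","0,").replace("0.0]","0]"))
    return rows
E
python3 -c "
from h import *
plan([[.50,-.37,.2]],8.6)
c=cal('wrist');s=robot.get_state();R=Ro.from_quat(s['tool_rot']).as_matrix()
o=-c[1].T@c[2];print(R.T@(o-s['eef_pos']),R.T@c[1][2],c[0])"
```

```text
9 rows end [ 0.5  -0.37  0.2 ]
[[[0.033,-0.006,0.002],[0,0,-8.2]],[[0.033,-0.001,0.003],[0,0,-8.2]],[[0.033,0.004,0.002],[0,0,-8.2]],[[0.032,0.008,0.003],[0,0,-8.1]],[[0.031,0.013,0.002],[0,0,-8.2]],[[0.029,0.017,0.003],[0,0,-8.1]],[[0.026,0.021,0.002],[0,0,-8.2]],[[0.022,0.025,0.003],[0,0,-8.1]],[[0.019,0.027,0.002],[0,-0.1,-8.2]]]
[ 0.06972917 -0.0008162  -0.16257175] [-2.56236828e-01 -4.41926936e-04  9.66613932e-01] [[304.73245209   0.         256.87464508]
 [  0.         304.73245209 193.98727261]
 [  0.           0.           1.        ]]
```

>>> {"fn": "carry_out", "kwargs": {
  "plan": [
    [[0.033,-0.006,0.002],[0,0,-8.2]],
    [[0.033,-0.001,0.003],[0,0,-8.2]],
    [[0.033,0.004,0.002],[0,0,-8.2]],
    [[0.032,0.008,0.003],[0,0,-8.1]],
    [[0.031,0.013,0.002],[0,0,-8.2]],
    [[0.029,0.017,0.003],[0,0,-8.1]],
    [[0.026,0.021,0.002],[0,0,-8.2]],
    [[0.022,0.025,0.003],[0,0,-8.1]],
    [[0.019,0.027,0.002],[0,0,-8.2]],
    [[0,0,0],[0,0,0]]
  ],
  "claw": 1
}}

```text
time: 1.1
eef_pos: [0.5026, -0.3679, 0.1998]
tool_rot: [0.649, 0.76, 0.001, -0.0]
contact_force: [-0.1, -0.8, 0.0]
width: 0.0876
finger_force: 0.0
```

```bash
cat >> h.py <<'E'
def wshot(name):
    c=cal("wrist");I=robot.read_camera("wrist");cv2.imwrite(f"pics/{name}.png",I)
    np.savez(f"pics/{name}.npz",K=c[0],R=c[1],t=c[2]);return I,c
def load(name): z=np.load(f"pics/{name}.npz");return cv2.imread(f"pics/{name}.png"),(z["K"],z["R"],z["t"])
E
python3 -c "
from h import *
s=robot.get_state();print(s['time'],s['eef_pos'],s['tool_rot'])
I,c=wshot('w1');print(proj(c,[.526,-.364,.055]))"
```

```text
1.1 [ 0.50256473 -0.36793333  0.19980904] [ 6.49349432e-01  7.60489589e-01  8.20445997e-04 -4.75733792e-04]
[280.10971458 184.04039237]
```

View pics/w1.png

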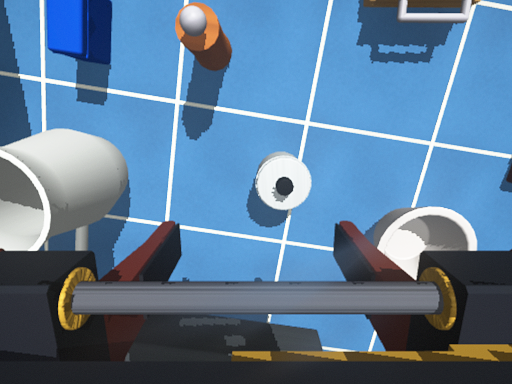

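The wrist view shows the wide tin's lid at about (284,182), its knob at (285,186), and the mill's ball at (194,22). The bowl at bottom right is clear of the fingers.

```bash
python3 - <<'E'
from h import *
I,c=load("w1");ct=cal("top")
h=cv2.cvtColor(I,cv2.COLOR_BGR2HSV)
m=cv2.inRange(h,(0,0,195),(179,60,255));k,l,st,ce=cv2.connectedComponentsWithStats(m);i=l[174,275]
cn=max(cv2.findContours((l==i).astype(np.uint8),0,1)[0],key=cv2.contourArea);e=cv2.fitEllipse(cv2.convexHull(cn));print("lid",e)
for z in(.05,.055): print(onz(c,e[0],z))
dk=(h[...,2]<60);k,l,st,ce=cv2.connectedComponentsWithStats(dk.astype(np.uint8));i=l[186,285];print("knob",ce[i],st[i],onz(c,ce[i],.065),tri(c,ce[i],ct,(391.6,178.7)))
print("lid tri",tri(c,e[0],ct,(389,178.6)))
print("ball",onz(c,(194,22),.111),tri(c,(194,22),ct,(351,213.8)))
plan([[.529,-.365,.10],[.529,-.365,.022]],8.6)
E
```

```text
lid ((381.1974792480469, 101.72661590576172), (222.58863830566406, 346.7216491699219), 75.52593994140625)
[ 0.60999468 -0.26788038  0.05      ]
[ 0.60809867 -0.26837459  0.055     ]
knob [260.07324981 159.21968671] [     0      0    512    362 159468] [ 0.50109579 -0.34042272  0.065     ] (array([ 0.50093541, -0.31186303,  0.24964841]), np.float64(0.012805106480825564))
lid tri (array([ 0.50634558, -0.28987235,  0.30755279]), np.float64(0.013356111564522185))
ball [ 0.43473927 -0.24062353  0.111     ] (array([ 0.43357627, -0.24050081,  0.10884762]), np.float64(0.0015432848039594303))
5 rows end [ 0.529 -0.365  0.022]
[[[0,0.009,0.033],[0,0,0]],[[0,0.01,0.034],[0,0,0]],[[0,0.009,0.033],[0,0,0.1]],[[0,0,0.039],[0,0,0]],[[0,0,0.039],[0,-0.1,0.1]]]
```

```bash
cat >> h.py <<'E'
def blob(I,box,lo,hi):
    "largest blob of HSV range in box x0,y0,x1,y1 -> hull (pixels)"
    x0,y0,x1,y1=box;m=cv2.inRange(cv2.cvtColor(I,cv2.COLOR_BGR2HSV)[y0:y1,x0:x1],lo,hi)
    cn=max(cv2.findContours(m,0,1)[0],key=cv2.contourArea);return cv2.convexHull(cn)[:,0]+[x0,y0]
E
python3 - <<'E'
from h import *
I,c=load("w1");ct=cal("top");T=cv2.imread("pics/top0.png")
L=blob(I,(245,140,320,220),(0,0,215),(179,60,255));print("lid",cv2.fitEllipse(L))
e=cv2.fitEllipse(L)[0];k=blob(I,(268,170,302,202),(0,0,0),(179,255,70));kc=cv2.minEnclosingCircle(k);print("knob",kc)
print(onz(c,e,.055),onz(c,kc[0],.067),tri(c,kc[0],ct,(391.6,178.7)))
LT=blob(T,(374,165,404,192),(0,0,190),(179,60,255));et=cv2.fitEllipse(LT);print(et,onz(ct,et[0],.055),tri(c,e,ct,et[0]))
E
```

```text
lid ((286.4446716308594, 174.43017578125), (54.96589279174805, 74.0162124633789), 22.322002410888672)
knob ((284.02984619140625, 185.73880004882812), 8.799373626708984)
[ 0.5306372  -0.35302988  0.055     ] [ 0.52881152 -0.36254684  0.067     ] (array([ 0.5240969 , -0.35575703,  0.09755197]), np.float64(0.0017314674998692792))
((388.9947814941406, 178.369140625), (20.175024032592773, 20.4136905670166), 110.58885192871094) [ 0.52897491 -0.36139836  0.055     ] (array([ 0.52167885, -0.34088255,  0.12363631]), np.float64(0.0004409673671531259))
```

>>> {"fn": "carry_out", "kwargs": {
  "plan": [
    [[0.001,0.013,0.025],[0,0,0]],
    [[0.001,0.014,0.025],[0,0,0]],
    [[0,0,0.035],[0,0,0]],
    [[0,0,0.035],[0,0,0]],
    [[0,0,0.034],[0,0,0]],
    [[0,0,0.024],[0,0,0]],
    [[0,0,0],[0,0,0]]
  ]
}}

```text
time: 1.85
eef_pos: [0.5229, -0.3635, 0.019]
tool_rot: [0.653, 0.757, -0.0, -0.004]
contact_force: [0.1, 0.2, 0.2]
width: 0.0879
finger_force: 0.0
```

>>> {"fn": "carry_out", "kwargs": {
  "plan": [
    [[0,0,0],[0,0,0]],
    [[0,0,0],[0,0,0]],
    [[0,0,0],[0,0,0]],
    [[0,0,0],[0,0,0]],
    [[0,0,0],[0,0,0]]
  ],
  "claw": -1
}}

```text
time: 2.35
eef_pos: [0.5274, -0.3653, 0.024]
tool_rot: [0.652, 0.758, 0.0, 0.001]
contact_force: [0.5, 1.3, 6.1]
width: 0.0555
finger_force: 30.0
```

```bash
python3 - <<'E'
from h import *
I,c=wshot('w2');s=robot.get_state();print(s['time'],s['eef_pos'],s['width'],s['finger_force'])
plan([[.529,-.362,.12]],8.6)
E
```

```text
2.4 [ 0.52742808 -0.36532629  0.02399006] 0.05570966814864837 30.002249479293823
3 rows end [ 0.529 -0.362  0.12 ]
[[[0.001,0.001,-0.032],[0,0,0]],[[0.001,0,-0.032],[0,0.1,0]],[[0.001,0.001,-0.032],[0.1,0,0]]]
```

View pics/w2.png

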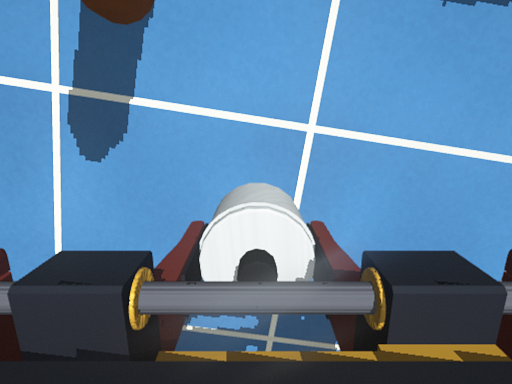

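The tin is gripped at 55.5 mm. The lid's far edge is at (257,206) and it spans columns 200–314.

```bash
python3 - <<'E'
from h import *
I,c=load('w2');s=robot.get_state();R=Ro.from_quat(s['tool_rot'])
for u in((257,206),(200,258),(314,258),(257,268)):
    print(u,(R.inv().apply(onz(c,u,.055 if u[1]<265 else .067)-s['eef_pos'])*1000).round(1))
E
```

```text
(257, 206) [ 30.1  -0.1 -31.1]
(200, 258) [  4.4 -27.  -31.1]
(314, 258) [  4.4  26.8 -31. ]
(257, 268) [  5.6  -0.1 -43. ]
```

```bash
python3 - <<'E'
from h import *
plan([[.53,-.362,.15],[.635,-.19,.22]],8.6,nmin=9)
E
```

```text
9 rows end [ 0.635 -0.19   0.22 ]
[[[0.001,0.001,-0.042],[0,0,0]],[[0.001,0.001,-0.042],[0,0,0]],[[0.001,0.001,-0.042],[0,0,0]],[[0.025,0.022,-0.012],[0,0,0]],[[0.026,0.022,-0.011],[0,0,0]],[[0.026,0.021,-0.012],[0,0,0]],[[0.025,0.022,-0.012],[0,0,0]],[[0.026,0.021,-0.011],[0,0.1,0]],[[0.026,0.022,-0.012],[0.1,0,0]]]
```

>>> {"fn": "carry_out", "kwargs": {
  "plan": [
    [[0.001,0.001,-0.042],[0,0,0]],
    [[0.001,0.001,-0.042],[0,0,0]],
    [[0.001,0.001,-0.042],[0,0,0]],
    [[0.025,0.022,-0.012],[0,0,0]],
    [[0.026,0.022,-0.011],[0,0,0]],
    [[0.026,0.021,-0.012],[0,0,0]],
    [[0.025,0.022,-0.012],[0,0,0]],
    [[0.026,0.021,-0.011],[0,0,0]],
    [[0.026,0.022,-0.012],[0,0,0]],
    [[0,0,0],[0,0,0]]
  ]
}}

```text
time: 3.4
eef_pos: [0.6369, -0.1858, 0.2203]
tool_rot: [0.65, 0.76, 0.001, 0.001]
contact_force: [-0.0, -0.5, -0.9]
width: 0.0557
finger_force: 30.0
```

>>> {"fn": "carry_out", "kwargs": {
  "plan": [
    [[0,0,0],[0,0,0]],
    [[0,0,0],[0,0,0]]
  ]
}}

```text
time: 3.6
eef_pos: [0.6333, -0.1899, 0.2179]
tool_rot: [0.652, 0.758, -0.001, -0.001]
contact_force: [0.4, -0.5, -1.3]
width: 0.0554
finger_force: 30.0
```

```bash
python3 - <<'E'
from h import *
I,c=wshot('w3');s=robot.get_state();print(s['time'],s['eef_pos'],s['width'])
for p in([.59,.144,.026],[.602,.057,.026],[.615,-.03,.026],[.632,-.118,.026]):print(proj(c,p).round(1))
E
```

```text
3.65 [ 0.63319042 -0.1902137   0.21782287] 0.055428707477206636
[ 266.  -191.5]
[264.1 -75.5]
[263.3  24.5]
[266.1 112.8]
```

View pics/w3.png

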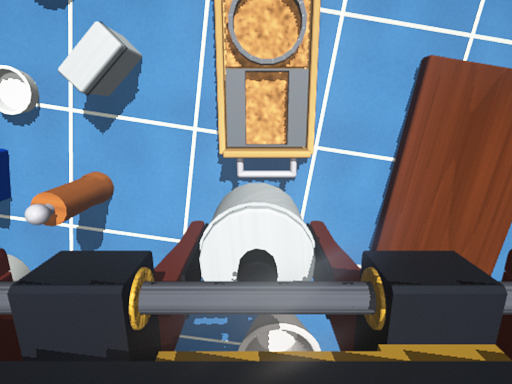

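The wide cup's ring is centred near (266.5,22), with inner edges at columns 233 and 301 and its inner bottom at row 57. The oblong well runs from x=247 to 289 and y=69 to 146. The rim corner edges of the caddy are visible too.

```bash
python3 - <<'E'
from h import *
I,c=load('w3')
g=cv2.resize(I[0:165,200:340],None,fx=5,fy=3.6*1.0,interpolation=cv2.INTER_CUBIC);g=cv2.resize(I[0:165,200:340],None,fx=3.6,fy=3.6,interpolation=cv2.INTER_CUBIC);cv2.imwrite("pics/w3z.png",g)
h=cv2.cvtColor(I,cv2.COLOR_BGR2HSV)
for r in (15,22,30,90,120,135): print(r,[(x,int(h[r,x,1]),int(h[r,x,2])) for x in range(212,326,2)] if 0 else "".join("W" if h[r,x,1]>90 and h[r,x,0]<25 else ("g" if h[r,x,1]<60 else ".") for x in range(205,330)))
col="".join("W" if h[y,267,1]>90 and h[y,267,0]<25 else ("g" if h[y,267,1]<60 else ".") for y in range(0,180));print(col)
E
```

```text
15 ggg......gWWWWWWWWWWWWWggggggWWWWWWWWWWWWWWWWWWWWWWWWWWWWWWWWWWWWWWWWWWWWWWWWWWWWWWWWWWWWWWWWWWgggggggWWWWWWWWWWWWW..........
22 ggg.......WWWWWWWWWWWWWggggg.WWWWWWWWWWWWWWWWWWWWWWWWWWWWWWWWWWWWWWWWWWWWWWWWWWWWWWWWWWWWWWWWWWWggggg.WWWWWWWWWWWWg..........
30 gg........WWWWWWWWWWWWWWgggggWWWWWWWWWWWWWWWWWWWWWWWWWWWWWWWWWWWWWWWWWWWWWWWWWWWWWWWWWWWWWWWWWWggggg.WWWWWWWWWWWWWg..........
90 ............WWWWWWWWWggggggggggggggggggg.WWWWWWWWWWWWWWWWWWWWWWWWWWWWWWWWWWWWWWWWWWgggggggggggggggggggg.WWWWWWWg........gggg.
120 .............WWWWWWWW.gggggggggggggggggggWWWWWWWWWWWWWWWWWWWWWWWWWWWWWWWWWWWWWWWWWgggggggggggggggggggg.WWWWWWW....gggg.......
135 .............gWWWWWWWWgggggggggggggggggggWWWWWWWWWWWWWWWWWWWWWWWWWWWWWWWWWWWWWWWWWggggggggggggggggggggWWWWWWWg.gggg..........
WWWWWWWWWWWWWWWWWWWWWWWWWWWWWWWWWWWWWWWWWWWWWWWWWWWWWWWWWWWggggggWWWggggWWWWWWWWWWWWWWWWWWWWWWWWWWWWWWWWWWWWWWWWWWWWWWWWWWWWWWWWWWWWWWWWWWWWWWWWgggWWWWWWWWWWW............gggggggg..
```

View pics/w3z.png

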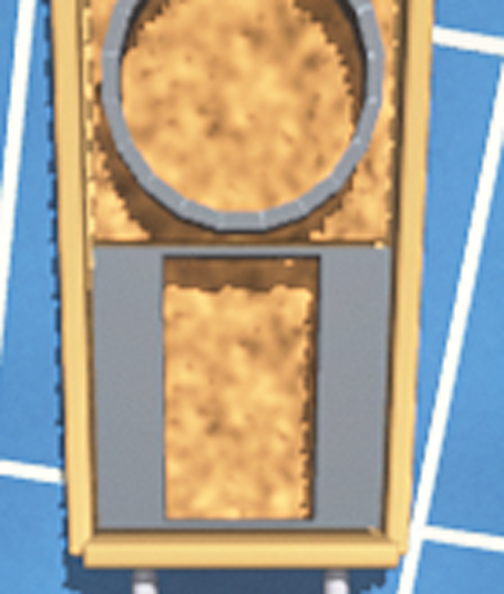

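```bash
python3 - <<'E'
from h import *
_,c=load('w3');z=.026
f=lambda *u:onz(c,u,z)
l,r=f(228.9,20),f(306.7,20);print("ring outer",l,r,np.linalg.norm(l-r),(l+r)/2)
b=f(267.6,59);d=np.array([-.150,.989,0]);print("inner bottom -> centre",b+.036*d, "outer-inner",np.linalg.norm(f(267.6,64.2)-b))
o=[f(246,70),f(288.8,70),f(246,145.5),f(288.8,145.5)];print("obl well",np.mean(o,0),[np.linalg.norm(o[i]-o[j]).round(4) for i,j in((0,1),(2,3),(0,2),(1,3))])
e=(o[0]+o[1]-o[2]-o[3])[:2];print("row dir",np.degrees(np.arctan2(e[1],e[0])))
a,b2=f(217,10),f(222,155);print("left wall dir",np.degrees(np.arctan2(*(a-b2)[1::-1])))
a,b2=f(319,10),f(312,155);print("right wall dir",np.degrees(np.arctan2(*(a-b2)[1::-1])))
ct=cal("top")
print("tri wide",tri(c,(267.8,21.5),ct,(267.1,152.6)),"tri obl",tri(c,(267.4,106),ct,(160+428/3.1,110+110/3.1)))
E
```

```text
ring outer [ 0.57872553 -0.03120971  0.026     ] [ 0.65915243 -0.01904189  0.026     ] 0.08134212990820495 [ 0.61893898 -0.0251258   0.026     ]
inner bottom -> centre [ 0.61936118 -0.02683608  0.026     ] outer-inner 0.005208451764373826
obl well [ 0.6327799  -0.11358697  0.026     ] [np.float64(0.0465), np.float64(0.0494), np.float64(0.0814), np.float64(0.0814)]
row dir 99.1537333355248
left wall dir 98.95682287390495
right wall dir 98.52352799619239
tri wide (array([ 0.61679977, -0.02818516,  0.02632991]), np.float64(0.005666819406293637)) tri obl (array([ 0.63001557, -0.11325016,  0.04771329]), np.float64(0.005458271557618897))
```

>>> {"fn": "carry_out", "kwargs": {
  "plan": [
    [[0.04,0.003,0],[0,0,0]],
    [[0.041,0.002,0],[0,0,0]],
    [[0.04,0.003,0],[0,0,0]],
    [[0.04,0.003,0],[0,0,0]],
    [[0,0,0.04],[0,0,0]],
    [[0,0,0.04],[0,0,0]],
    [[0,0,0.03],[0,0,0]],
    [[0,0,0.02],[0,0,0]],
    [[0,0,0],[0,0,0]],
    [[0,0,0],[0,0,0]]
  ]
}}

```text
time: 4.65
eef_pos: [0.6207, -0.0295, 0.0886]
tool_rot: [0.652, 0.758, -0.0, -0.0]
contact_force: [-0.1, -0.2, -1.7]
width: 0.0558
finger_force: 30.0
```

```bash
python3 - <<'E'
from h import *
I,c=wshot('w4');plan([[.6195,-.0295,.039]],8.6,nmin=3)
cv2.imwrite("pics/s4.png",cv2.resize(robot.read_camera("scene")[100:330,150:400],None,fx=2.4,fy=2.4))
E
```

```text
3 rows end [ 0.62  -0.03   0.039]
[[[0,-0.001,0.017],[0,0,0]],[[0,0,0.017],[0,0,0]],[[0,-0.001,0.017],[0.1,0,0]]]
```

View pics/w4.png

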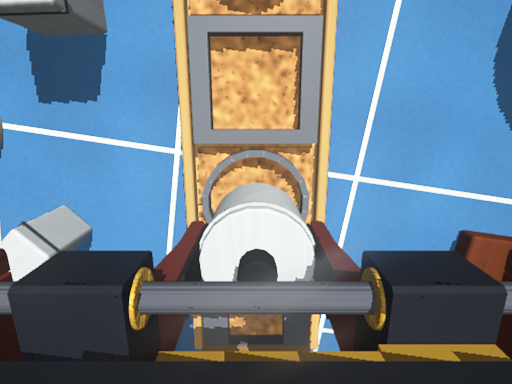

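The tin is over the ring, centred at about (256,~205). The square well's rim runs from x=207 to 302 and y=32 to 131.

>>> {"fn": "carry_out", "kwargs": {
  "plan": [
    [[0,0,0.018],[0,0,0]],
    [[0,0,0.016],[0,0,0]],
    [[0,-0.001,0.01],[0,0,0]],
    [[0,0,0.005],[0,0,0]],
    [[0,0,0],[0,0,0]],
    [[0,0,0],[0,0,0]]
  ]
}}

```text
time: 5.35
eef_pos: [0.6207, -0.0289, 0.0404]
tool_rot: [0.652, 0.758, 0.0, 0.0]
contact_force: [-0.1, 0.4, -2.2]
width: 0.0555
finger_force: 30.0
```

>>> {"fn": "carry_out", "kwargs": {
  "plan": [
    [[0,0,0],[0,0,0]],
    [[0,0,0],[0,0,0]],
    [[0,0,0],[0,0,0]],
    [[0,0,0],[0,0,0]],
    [[0,0,-0.03],[0,0,0]],
    [[0,0,-0.04],[0,0,0]],
    [[0,0,-0.04],[0,0,0]],
    [[0,0,-0.03],[0,0,0]]
  ],
  "claw": 1
}}

```text
time: 6.15
eef_pos: [0.6208, -0.0289, 0.1823]
tool_rot: [0.652, 0.758, 0.001, 0.001]
contact_force: [1.0, 0.2, -0.7]
width: 0.088
finger_force: 0.0
```

```bash
python3 - <<'E'
from h import *
I,c=load('w4');f=lambda *u:onz(c,u,.026)
o=[f(207,32),f(302,32),f(207,131),f(302,131)];print("sq well",np.mean(o,0),[np.linalg.norm(o[i]-o[j]).round(4) for i,j in((0,1),(2,3),(0,2),(1,3))])
T=robot.read_camera("top");cv2.imwrite("pics/t5.png",T)
plan([[.44,-.16,.22]],-37)
E
```

```text
sq well [0.60516213 0.05989762 0.026     ] [np.float64(0.0637), np.float64(0.0688), np.float64(0.0652), np.float64(0.0651)]
6 rows end [ 0.44 -0.16  0.22]
[[[-0.017,-0.033,-0.006],[0.1,0,7.6]],[[-0.021,-0.031,-0.005],[0.1,0,7.6]],[[-0.025,-0.028,-0.006],[0.1,0,7.6]],[[-0.029,-0.024,-0.006],[0.1,0,7.6]],[[-0.032,-0.021,-0.005],[0.1,0,7.6]],[[-0.034,-0.016,-0.006],[0,0,7.7]]]
```

```bash
python3 - <<'E'
from h import *
plan([[.42,-.135,.2]],-37)
E
```

```text
6 rows end [ 0.42  -0.135  0.2  ]
[[[-0.012,-0.036,-0.002],[0.1,0,7.6]],[[-0.017,-0.034,-0.003],[0.1,0,7.6]],[[-0.022,-0.032,-0.002],[0.1,0,7.6]],[[-0.025,-0.029,-0.002],[0.1,0,7.6]],[[-0.029,-0.025,-0.003],[0.1,0,7.6]],[[-0.032,-0.02,-0.002],[0,0,7.7]]]
```

>>> {"fn": "carry_out", "kwargs": {
  "plan": [
    [[-0.012,-0.036,-0.002],[0,0,7.6]],
    [[-0.017,-0.034,-0.003],[0,0,7.6]],
    [[-0.022,-0.032,-0.002],[0,0,7.6]],
    [[-0.025,-0.029,-0.002],[0,0,7.6]],
    [[-0.029,-0.025,-0.003],[0,0,7.6]],
    [[-0.032,-0.02,-0.002],[0,0,7.7]],
    [[0,0,0],[0,0,0]],
    [[0,0,0],[0,0,0]],
    [[0,0,0],[0,0,0]]
  ]
}}

```text
time: 7.1
eef_pos: [0.4181, -0.1347, 0.1938]
tool_rot: [0.895, 0.446, 0.001, 0.0]
contact_force: [0.8, 0.0, 0.1]
width: 0.0877
finger_force: 0.0
```

```bash
python3 - <<'E'
from h import *
I,c=wshot('w5');s=robot.get_state();print(s['eef_pos']);cx=proj(c,[.45,-.092,.06]);print(cx)
T=robot.read_camera("top");cv2.imwrite("pics/t6.png",T)
x,y=map(int,cx);L=blob(I,(x-60,y-60,x+60,y+60),(0,0,185),(179,40,255));q=cv2.boxPoints(cv2.minAreaRect(L));print(q)
P=np.array([onz(c,u,.06) for u in q]);print(P.mean(0),[np.linalg.norm(P[i]-P[i-1]).round(4) for i in range(4)])
cv2.imwrite("pics/m5.png",np.hstack([cv2.polylines(I.copy(),[np.int32(q)],True,(0,0,255),1)[:, :400],T[110:270,250:410].repeat(2,0).repeat(2,1)[:384].copy() if 0 else cv2.resize(T[110:270,200:360],(384,384))]))
E
```

```text
[ 0.41820108 -0.13458106  0.19374414]
[257.40294535 131.59530778]
[[243.  97.]
 [275.  97.]
 [275. 162.]
 [243. 162.]]
[ 0.45190806 -0.09199627  0.06      ] [np.float64(0.0607), np.float64(0.0297), np.float64(0.0607), np.float64(0.0313)]
```

View pics/m5.png

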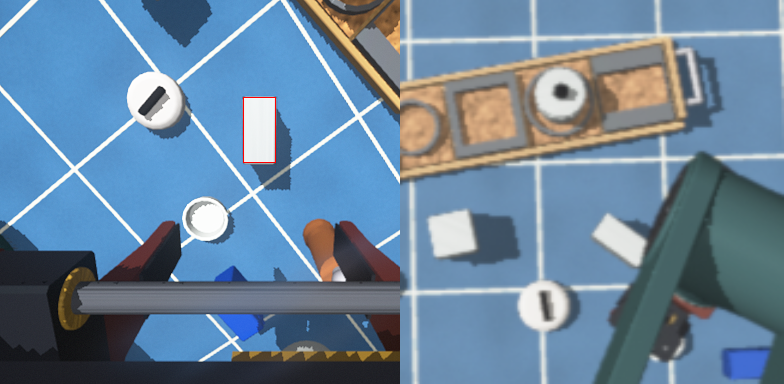

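Oblong tin's top is outlined at (243–275, 97–162), square with the tool, so its centre is about (0.4525, −0.092). The right panel shows the wide tin standing in its cup.

>>> {"fn": "carry_out", "kwargs": {
  "plan": [
    [[0.027,0.001,0.03],[0,0,0]],
    [[0.027,0.001,0.03],[0,0,0]],
    [[0,0,0.035],[0,0,0]],
    [[0,0,0.035],[0,0,0]],
    [[0,0,0.025],[0,0,0]],
    [[0,0,0.015],[0,0,0]],
    [[0,0,0],[0,0,0]],
    [[0,0,0],[0,0,0]]
  ]
}}

```text
time: 8.0
eef_pos: [0.4516, -0.0925, 0.0235]
tool_rot: [0.895, 0.446, -0.0, -0.0]
contact_force: [0.3, -0.1, -0.1]
width: 0.0879
finger_force: 0.0
```

>>> {"fn": "carry_out", "kwargs": {
  "plan": [
    [[0,0,0],[0,0,0]],
    [[0,0,0],[0,0,0]],
    [[0,0,0],[0,0,0]],
    [[0,0,0],[0,0,0]],
    [[0,0,0],[0,0,0]],
    [[0,0,0],[0,0,0]]
  ],
  "claw": -1
}}

```text
time: 8.6
eef_pos: [0.4511, -0.0929, 0.0238]
tool_rot: [0.895, 0.446, 0.0, 0.0]
contact_force: [-0.5, 0.5, -0.8]
width: 0.0436
finger_force: 0.0
```

```bash
python3 - <<'E'
from h import *
I,c=wshot('w6');s=robot.get_state();print(s['eef_pos'],s['width'])
R=Ro.from_quat(s['tool_rot'])
L=blob(I,(180,170,330,280),(0,0,185),(179,40,255));print(L.tolist())
y0=L[:,1].min();t=L[L[:,1]<y0+3].mean(0);print("far edge",t,R.inv().apply(onz(c,t,.06)-s['eef_pos'])*1000)
plan([[.46,-.092,.13],[.60,-.1138,.15]],8.7)
E
```

```text
[ 0.45109054 -0.09290946  0.02374719] 0.03942645046825217
[[288, 202], [290, 203], [293, 206], [293, 209], [291, 255], [290, 276], [289, 279], [251, 279], [231, 273], [226, 271], [225, 250], [224, 218], [224, 208], [225, 205], [227, 203], [229, 202]]
far edge [258.5 202.5] [ 3.28091079e+01  7.23859813e-03 -3.62496289e+01]
7 rows end [ 0.6   -0.114  0.15 ]
[[[0.002,0.002,-0.035],[0,0,-6.5]],[[0.002,0.003,-0.036],[0,0,-6.5]],[[0.001,0.002,-0.035],[0,0,-6.6]],[[0.006,0.035,-0.005],[0,0,-6.5]],[[0.001,0.036,-0.005],[0,0,-6.6]],[[-0.003,0.035,-0.005],[0,0,-6.5]],[[-0.007,0.035,-0.005],[0,0,-6.6]]]
```

>>> {"fn": "carry_out", "kwargs": {
  "plan": [
    [[0,0,0],[0,0,0]],
    [[0,0,0],[0,0,0]],
    [[0,0,0],[0,0,0]],
    [[0,0,0],[0,0,0]]
  ]
}}

```text
time: 9.05
eef_pos: [0.4512, -0.0929, 0.0237]
tool_rot: [0.895, 0.446, 0.0, 0.0]
contact_force: [-0.6, -0.3, 0.0]
width: 0.0322
finger_force: 30.0
```

>>> {"fn": "carry_out", "kwargs": {
  "plan": [
    [[0,0,-0.02],[0,0,0]],
    [[0,0,-0.04],[0,0,0]],
    [[0.002,0.002,-0.04],[0,0,-6.5]],
    [[0.002,0.003,-0.025],[0,0,-6.5]],
    [[0.001,0.03,0],[0,0,-6.5]],
    [[0.006,0.035,0],[0,0,-6.5]],
    [[0.001,0.036,0],[0,0,-6.6]],
    [[-0.003,0.035,0],[0,0,-6.5]],
    [[-0.005,0.02,0],[0,0,-6.6]],
    [[0,0,0],[0,0,0]]
  ]
}}

```text
time: 10.05
eef_pos: [0.6134, -0.125, 0.148]
tool_rot: [0.651, 0.759, 0.0, 0.001]
contact_force: [-0.6, -0.3, -2.7]
width: 0.0318
finger_force: 30.0
```

```bash
python3 - <<'E'
from h import *
s=robot.get_state();print(s['eef_pos'],s['width'],s['finger_force'])
plan([[.6325,-.1145,.145],[.6325,-.1145,.075]],8.7)
E
```

```text
[ 0.61335056 -0.12498394  0.14802535] 0.03176213753940061 29.99870091676712
3 rows end [ 0.632 -0.115  0.075]
[[[0.007,0.021,0.003],[0,0,0]],[[0,-0.001,0.035],[0,0,0]],[[0,0,0.035],[0.1,0,0]]]
```

>>> {"fn": "carry_out", "kwargs": {
  "plan": [
    [[0.007,0.021,0.003],[0,0,0]],
    [[0,0,0.03],[0,0,0]],
    [[0,0,0.035],[0,0,0]],
    [[0,0,0],[0,0,0]],
    [[0,0,0],[0,0,0]],
    [[0,0,0],[0,0,0]]
  ]
}}

```text
time: 10.65
eef_pos: [0.6311, -0.1145, 0.0823]
tool_rot: [0.652, 0.758, 0.0, 0.001]
contact_force: [0.2, 0.2, -1.7]
width: 0.0321
finger_force: 30.0
```

```bash
python3 - <<'E'
from h import *
s=robot.get_state();print(s['eef_pos'])
I,c=wshot('w7');R=Ro.from_quat(s['tool_rot'])
print("want TCP xy error (tool, mm)",R.inv().apply(np.array([.6325,-.1145,.0395])-s['eef_pos'])*1000)
E
```

```text
[ 0.63107205 -0.11453129  0.08230605]
want TCP xy error (tool, mm) [-0.15435763  1.34463358 42.80848209]
```

View pics/w7.png

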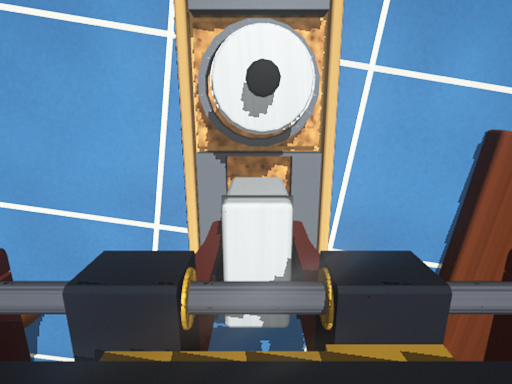

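The oblong tin (columns 222–293) sits over its well (columns 228–290), and the wide tin stands in its ring. I'll lower it now.

>>> {"fn": "carry_out", "kwargs": {
  "plan": [
    [[0,0.001,0.018],[0,0,0]],
    [[0,0,0.014],[0,0,0]],
    [[0,0,0.007],[0,0,0]],
    [[0,0,0.004],[0,0,0]],
    [[0,0,0],[0,0,0]],
    [[0,0,0],[0,0,0]]
  ]
}}

```text
time: 11.3
eef_pos: [0.6318, -0.1142, 0.038]
tool_rot: [0.652, 0.758, 0.0, 0.0]
contact_force: [-0.6, -0.3, -0.8]
width: 0.0317
finger_force: 30.0
```

>>> {"fn": "carry_out", "kwargs": {
  "plan": [
    [[0,0,0],[0,0,0]],
    [[0,0,0],[0,0,0]],
    [[0,0,0],[0,0,0]],
    [[0,0,0],[0,0,0]],
    [[0,0,-0.03],[0,0,0]],
    [[0,0,-0.04],[0,0,0]],
    [[0,0,-0.04],[0,0,0]],
    [[0,0,-0.04],[0,0,0]],
    [[0,0,0],[0,0,0]]
  ],
  "claw": 1
}}

```text
time: 12.2
eef_pos: [0.6355, -0.1152, 0.1942]
tool_rot: [0.652, 0.758, 0.002, 0.005]
contact_force: [1.0, -0.3, 1.1]
width: 0.0877
finger_force: 0.0
```

```bash
python3 - <<'E'
from h import *
plan([[.472,.045,.2]],8.7,nmin=6)
E
```

```text
6 rows end [0.472 0.045 0.2  ]
[[[0.03,-0.023,-0.001],[0.1,0,0]],[[0.031,-0.023,-0.002],[0.1,0.1,0]],[[0.03,-0.023,-0.001],[0.1,0,0]],[[0.031,-0.023,-0.001],[0.1,0.1,0]],[[0.03,-0.023,-0.001],[0.1,0,0]],[[0.031,-0.023,-0.001],[0.1,0.1,-0.1]]]
```

>>> {"fn": "carry_out", "kwargs": {
  "plan": [
    [[0.03,-0.023,-0.001],[0,0,0]],
    [[0.031,-0.023,-0.002],[0,0,0]],
    [[0.03,-0.023,-0.001],[0,0,0]],
    [[0.031,-0.023,-0.001],[0,0,0]],
    [[0.03,-0.023,-0.001],[0,0,0]],
    [[0.031,-0.023,-0.001],[0,0,0]],
    [[0,0,0],[0,0,0]],
    [[0,0,0],[0,0,0]],
    [[0,0,0],[0,0,0]]
  ]
}}

```text
time: 13.1
eef_pos: [0.4686, 0.0455, 0.1946]
tool_rot: [0.652, 0.758, 0.0, 0.0]
contact_force: [0.9, -0.3, -0.2]
width: 0.0876
finger_force: 0.0
```

```bash
python3 - <<'E'
from h import *
I,c=wshot('w8');s=robot.get_state();print(s['eef_pos']);cx=proj(c,[.464,.1,.065]);print(cx);R=Ro.from_quat(s['tool_rot'])
x,y=map(int,cx);L=blob(I,(x-60,y-60,x+60,y+60),(0,0,185),(179,40,255));q=cv2.boxPoints(cv2.minAreaRect(L))
P=np.array([onz(c,u,.065) for u in q]);m=P.mean(0);print(m,[np.linalg.norm(P[i]-P[i-1]).round(4) for i in range(4)],[np.degrees(np.arctan2(*(P[i]-P[i-1])[1::-1])).round(1) for i in range(4)])
print("tri",tri(c,q.mean(0),cal("top"),(221,207)))
print("go tool mm",R.inv().apply([m[0],m[1],.024]-s['eef_pos'])*1000)
T=robot.read_camera("top")
cv2.imwrite("pics/m8.png",np.hstack([cv2.polylines(I.copy(),[np.int32(q)],True,(0,0,255),1)[:,100:500],cv2.resize(T[100:260,190:350],(384,384))]))
E
```

```text
[0.46876973 0.0453757  0.19463281]
[260.95004657 130.9421996 ]
[0.46453999 0.10045761 0.065     ] [np.float64(0.0466), np.float64(0.0464), np.float64(0.0466), np.float64(0.0484)] [np.float64(99.8), np.float64(10.7), np.float64(-77.7), np.float64(-169.2)]
tri (array([0.46393957, 0.10071909, 0.05625722]), np.float64(0.0015015326577129944))
go tool mm [ 55.14840045   3.929112   170.61852203]
```

View pics/m8.png

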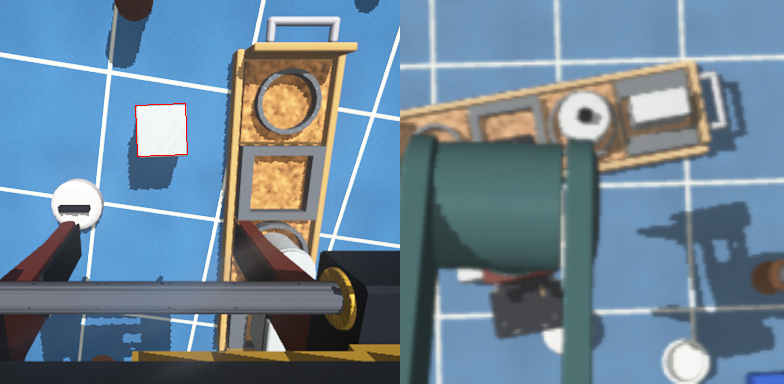

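The square tin's top is outlined around (261,131), centre (0.4645, 0.1005), with sides at about 10°. The oblong tin is seated in its cup at the right.

>>> {"fn": "carry_out", "kwargs": {
  "plan": [
    [[0.028,0.002,0.03],[0,0,-1.4]],
    [[0.027,0.002,0.03],[0,0,0]],
    [[0,0,0.035],[0,0,0]],
    [[0,0,0.035],[0,0,0]],
    [[0,0,0.025],[0,0,0]],
    [[0,0,0.015],[0,0,0]],
    [[0,0,0],[0,0,0]],
    [[0,0,0],[0,0,0]]
  ]
}}

```text
time: 14.0
eef_pos: [0.4633, 0.1006, 0.0245]
tool_rot: [0.643, 0.766, -0.0, -0.0]
contact_force: [0.1, 0.0, 1.1]
width: 0.088
finger_force: 0.0
```

>>> {"fn": "carry_out", "kwargs": {
  "plan": [
    [[0,0,0],[0,0,0]],
    [[0,0,0],[0,0,0]],
    [[0,0,0],[0,0,0]],
    [[0,0,0],[0,0,0]],
    [[0,0,0],[0,0,0]],
    [[0,0,0],[0,0,0]],
    [[0,0,0],[0,0,0]],
    [[0,0,0],[0,0,0]]
  ],
  "claw": -1
}}

```text
time: 14.8
eef_pos: [0.463, 0.101, 0.025]
tool_rot: [0.643, 0.766, 0.0, 0.0]
contact_force: [-0.6, -0.9, 6.0]
width: 0.0477
finger_force: 30.0
```

```bash
python3 - <<'E'
from h import *
I,c=wshot('w9');s=robot.get_state();print(s['eef_pos'],s['width'])
R=Ro.from_quat(s['tool_rot'])
L=blob(I,(180,170,330,280),(0,0,185),(179,40,255));print(L.tolist())
y0=L[:,1].min();t=L[L[:,1]<y0+3].mean(0);print("far edge",t,R.inv().apply(onz(c,t,.065)-s['eef_pos'])*1000)
plan([[.4645,.1005,.14],[.6055,.060,.145]],8.7)
E
```

```text
[0.46304216 0.10104571 0.0249846 ] 0.04789165665787282
[[302, 222], [306, 224], [307, 225], [308, 227], [310, 232], [310, 251], [309, 265], [308, 269], [301, 277], [300, 278], [287, 279], [206, 279], [205, 269], [204, 250], [204, 231], [209, 224], [210, 223], [212, 222]]
far edge [247.8 223. ] [ 25.22670719  -4.02324544 -40.01733797]
7 rows end [0.605 0.06  0.145]
[[[0,0,-0.038],[0,0,0.2]],[[-0.001,0.001,-0.039],[0,0,0.2]],[[0,0,-0.038],[0,0,0.2]],[[-0.016,0.034,-0.001],[0,0,0.2]],[[-0.015,0.033,-0.001],[0,0,0.2]],[[-0.016,0.033,-0.002],[0,0,0.2]],[[-0.015,0.033,-0.001],[0,0,0.1]]]
```

>>> {"fn": "carry_out", "kwargs": {
  "plan": [
    [[0,0,-0.02],[0,0,0]],
    [[0,0,-0.04],[0,0,0.3]],
    [[0,0,-0.04],[0,0,0.3]],
    [[0,0,-0.02],[0,0,0.3]],
    [[-0.016,0.034,0],[0,0,0.2]],
    [[-0.015,0.034,0],[0,0,0.2]],
    [[-0.016,0.034,0],[0,0,0]],
    [[-0.015,0.033,0],[0,0,0]],
    [[0,0,0],[0,0,0]],
    [[0,0,0],[0,0,0]]
  ]
}}

```text
time: 15.85
eef_pos: [0.6049, 0.0603, 0.1435]
tool_rot: [0.651, 0.759, -0.001, -0.001]
contact_force: [-0.7, 0.0, -3.1]
width: 0.0477
finger_force: 30.0
```

```bash
python3 - <<'E'
from h import *
s=robot.get_state();print(s['eef_pos'],s['width'])
plan([[.6055,.0595,.08]],8.7,nmin=2)
E
```

```text
[0.60494017 0.06033108 0.14352448] 0.04768420783580497
2 rows end [0.606 0.06  0.08 ]
[[[0,0,0.032],[-0.1,0,0]],[[-0.001,0.001,0.032],[0,0,0]]]
```

>>> {"fn": "carry_out", "kwargs": {
  "plan": [
    [[0,0,0.032],[0,0,0]],
    [[-0.001,0.001,0.032],[0,0,0]],
    [[0,0,0.02],[0,0,0]],
    [[0,0,0.011],[0,0,0]],
    [[0,0,0.005],[0,0,0]],
    [[0,0,0.003],[0,0,0]],
    [[0,0,0],[0,0,0]],
    [[0,0,0],[0,0,0]]
  ]
}}

```text
time: 16.65
eef_pos: [0.6074, 0.0598, 0.0427]
tool_rot: [0.651, 0.759, 0.001, 0.001]
contact_force: [0.2, 0.1, -0.9]
width: 0.0476
finger_force: 30.0
```

>>> {"fn": "carry_out", "kwargs": {
  "plan": [
    [[0,0,0],[0,0,0]],
    [[0,0,0],[0,0,0]],
    [[0,0,0],[0,0,0]],
    [[0,0,0],[0,0,0]],
    [[0,0,-0.03],[0,0,0]],
    [[0,0,-0.04],[0,0,0]],
    [[0,0,-0.04],[0,0,0]],
    [[0,0,-0.04],[0,0,0]],
    [[0,0,0],[0,0,0]]
  ],
  "claw": 1
}}

```text
time: 17.55
eef_pos: [0.6108, 0.0598, 0.1979]
tool_rot: [0.651, 0.759, 0.004, 0.004]
contact_force: [0.9, -0.4, -0.1]
width: 0.088
finger_force: 0.0
```

```bash
python3 - <<'E'
from h import *
plan([[.50,-.10,.23],[.445,-.31,.25]],8.7)
E
```

```text
10 rows end [ 0.445 -0.31   0.25 ]
[[[-0.028,-0.027,-0.007],[0.1,0,0]],[[-0.028,-0.026,-0.006],[0.1,0,0]],[[-0.029,-0.027,-0.007],[0.1,0,0]],[[-0.028,-0.027,-0.006],[0,0,0]],[[-0.028,-0.027,-0.007],[0.1,0,0]],[[-0.04,-0.017,-0.004],[0,0,0]],[[-0.04,-0.017,-0.004],[0.1,0,0]],[[-0.04,-0.017,-0.004],[0,0,0]],[[-0.039,-0.018,-0.004],[0.1,0,0]],[[-0.04,-0.017,-0.004],[0,0.1,0]]]
```

>>> {"fn": "carry_out", "kwargs": {
  "plan": [
    [[-0.028,-0.027,-0.007],[0,0,0]],
    [[-0.028,-0.026,-0.006],[0,0,0]],
    [[-0.029,-0.027,-0.007],[0,0,0]],
    [[-0.028,-0.027,-0.006],[0,0,0]],
    [[-0.028,-0.027,-0.007],[0,0,0]],
    [[-0.04,-0.017,-0.004],[0,0,0]],
    [[-0.04,-0.017,-0.004],[0,0,0]],
    [[-0.04,-0.017,-0.004],[0,0,0]],
    [[-0.039,-0.018,-0.004],[0,0,0]],
    [[-0.04,-0.017,-0.004],[0,0,0]]
  ]
}}

```text
time: 18.55
eef_pos: [0.4398, -0.311, 0.2441]
tool_rot: [0.651, 0.759, 0.0, -0.001]
contact_force: [0.5, -0.4, 0.4]
width: 0.0881
finger_force: 0.0
```

>>> {"fn": "carry_out", "kwargs": {
  "plan": [
    [[0,0,0],[0,0,0]],
    [[0,0,0],[0,0,0]],
    [[0,0,0],[0,0,0]]
  ]
}}

```text
time: 18.85
eef_pos: [0.4407, -0.3085, 0.2439]
tool_rot: [0.651, 0.759, 0.0, -0.001]
contact_force: [1.1, 0.3, 0.4]
width: 0.0879
finger_force: 0.0
```

```bash
python3 - <<'E'
from h import *
I,c=wshot('w10');s=robot.get_state();print(s['time'],s['eef_pos']);b=proj(c,[.434,-.2405,.111]);f=proj(c,[.434,-.2405,0]);print(b,f)
T=robot.read_camera("top");cv2.imwrite("pics/t10.png",T)
I2=I.copy();cv2.drawMarker(I2,tuple(np.int32(b)),(0,0,255),0,8);cv2.drawMarker(I2,tuple(np.int32(f)),(0,255,0),0,8)
cv2.imwrite("pics/m10.png",np.hstack([I2[:,80:480],cv2.resize(T[100:260,180:340],(384,384))]))
E
```

```text
18.9 [ 0.4408438  -0.3082651   0.24404883]
[261.38710795 116.21567197] [260.32716195 115.67595599]
```

View pics/m10.png

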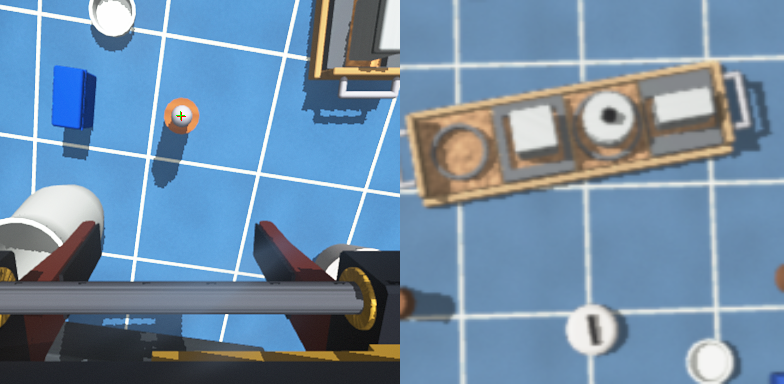

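The mill's ball is at (261,116), exactly where (0.434, −0.2405) projects. The right panel shows the three tins seated in their cups.

>>> {"fn": "carry_out", "kwargs": {
  "plan": [
    [[0.034,0.002,0.02],[0,0,0]],
    [[0.034,0.002,0.02],[0,0,0]],
    [[0,0,0.03],[0,0,0]],
    [[0,0,0.04],[0,0,0]],
    [[0,0,0.04],[0,0,0]],
    [[0,0,0.025],[0,0,0]],
    [[0,0,0.013],[0,0,0]],
    [[0,0,0],[0,0,0]],
    [[0,0,0],[0,0,0]]
  ]
}}

```text
time: 19.85
eef_pos: [0.4349, -0.2412, 0.0569]
tool_rot: [0.651, 0.759, 0.0, -0.0]
contact_force: [-0.4, 0.4, 0.9]
width: 0.0881
finger_force: 0.0
```

>>> {"fn": "carry_out", "kwargs": {
  "plan": [
    [[0,0,0],[0,0,0]],
    [[0,0,0],[0,0,0]],
    [[0,0,0],[0,0,0]],
    [[0,0,0],[0,0,0]],
    [[0,0,0],[0,0,0]],
    [[0,0,0],[0,0,0]],
    [[0,0,0],[0,0,0]],
    [[0,0,0],[0,0,0]],
    [[0,0,0],[0,0,0]],
    [[0,0,0],[0,0,0]]
  ],
  "claw": -1
}}

```text
time: 20.85
eef_pos: [0.4346, -0.242, 0.0566]
tool_rot: [0.651, 0.759, 0.0, -0.0]
contact_force: [0.5, -0.3, 1.1]
width: 0.0347
finger_force: 30.0
```

```bash
python3 - <<'E'
from h import *
I,c=wshot('w11');s=robot.get_state();print(s['eef_pos'],s['width'],s['finger_force'])
plan([[.434,-.2405,.20],[.46,0,.22],[.5927,.1475,.22]],8.7)
E
```

```text
[ 0.43456037 -0.24191633  0.05664707] 0.034787800005213754 29.999826550483704
15 rows end [0.593 0.148 0.22 ]
[[[0,0,-0.036],[0,0,0]],[[0.001,0,-0.036],[0,0,0]],[[0,0,-0.036],[0,0,0]],[[0,0,-0.035],[0,0,0]],[[0.039,0.01,-0.004],[0,0,0]],[[0.039,0.01,-0.003],[0,0,0]],[[0.039,0.011,-0.003],[0,0,0]],[[0.039,0.01,-0.004],[0,0,0]],[[0.039,0.011,-0.003],[0,0,0]],[[0.039,0.01,-0.003],[0,0,0]],[[0.025,0.031,0],[0,0,0]],[[0.025,0.03,0],[0,0,0]],[[0.026,0.031,0],[0,0,0]],[[0.025,0.031,0],[0,0,0]],[[0.025,0.031,0],[0,0,0]]]
```

>>> {"fn": "carry_out", "kwargs": {
  "plan": [
    [[0,0,-0.02],[0,0,0]],
    [[0.001,0,-0.035],[0,0,0]],
    [[0,0,-0.036],[0,0,0]],
    [[0,0,-0.036],[0,0,0]],
    [[0.02,0.005,-0.02],[0,0,0]],
    [[0.037,0.01,-0.004],[0,0,0]],
    [[0.037,0.01,-0.003],[0,0,0]],
    [[0.037,0.01,-0.003],[0,0,0]],
    [[0.037,0.01,-0.003],[0,0,0]],
    [[0.037,0.01,-0.003],[0,0,0]]
  ]
}}

```text
time: 21.9
eef_pos: [0.4572, -0.0284, 0.2196]
tool_rot: [0.651, 0.759, -0.0, -0.0]
contact_force: [0.7, -0.1, -1.5]
width: 0.0345
finger_force: 30.0
```

>>> {"fn": "carry_out", "kwargs": {
  "plan": [
    [[0.026,0.03,0],[0,0,0]],
    [[0.026,0.03,0],[0,0,0]],
    [[0.026,0.03,0],[0,0,0]],
    [[0.026,0.03,0],[0,0,0]],
    [[0.02,0.02,0],[0,0,0]],
    [[0,0,0.02],[0,0,0]],
    [[0,0,0],[0,0,0]],
    [[0,0,0],[0,0,0]]
  ]
}}

```text
time: 22.7
eef_pos: [0.576, 0.1136, 0.199]
tool_rot: [0.651, 0.759, -0.001, -0.001]
contact_force: [0.0, 0.4, -0.7]
width: 0.0346
finger_force: 30.0
```

```bash
python3 - <<'E'
from h import *
s=robot.get_state();print(s['time'],s['eef_pos'],s['width'])
plan([[.593,.146,.20],[.593,.146,.1]],8.7,nmin=4)
E
```

```text
22.7 [0.57602265 0.11364933 0.19900725] 0.0346320899469084
4 rows end [0.593 0.146 0.1  ]
[[[0.029,0.022,-0.001],[0,0,0]],[[0,0,0.033],[-0.1,0,0]],[[0,0,0.034],[0,0,0]],[[0,0,0.033],[-0.1,0,0]]]
```

>>> {"fn": "carry_out", "kwargs": {
  "plan": [
    [[0.029,0.022,0],[0,0,0]],
    [[0,0,0.033],[0,0,0]],
    [[0,0,0.034],[0,0,0]],
    [[0,0,0.033],[0,0,0]],
    [[0,0,0],[0,0,0]],
    [[0,0,0],[0,0,0]],
    [[0,0,0],[0,0,0]]
  ]
}}

```text
time: 23.4
eef_pos: [0.5961, 0.1457, 0.102]
tool_rot: [0.651, 0.759, 0.001, 0.001]
contact_force: [-0.1, -0.7, -0.5]
width: 0.0346
finger_force: 30.0
```

```bash
python3 - <<'E'
from h import *
s=robot.get_state();print(s['time'],s['eef_pos'],s['width']);R=Ro.from_quat(s['tool_rot'])
I,c=wshot('w12');print(R.inv().apply(np.array([.593,.146,.071])-s['eef_pos'])*1000)
cv2.imwrite("pics/m12.png",np.hstack([I[:,80:440],cv2.resize(robot.read_camera("scene")[110:270,230:390],(384,384))]))
E
```

```text
23.4 [0.59612294 0.14573613 0.10199728] 0.034643562690112144
[ 0.73410306 -3.15559232 30.98640038]
```

View pics/m12.png

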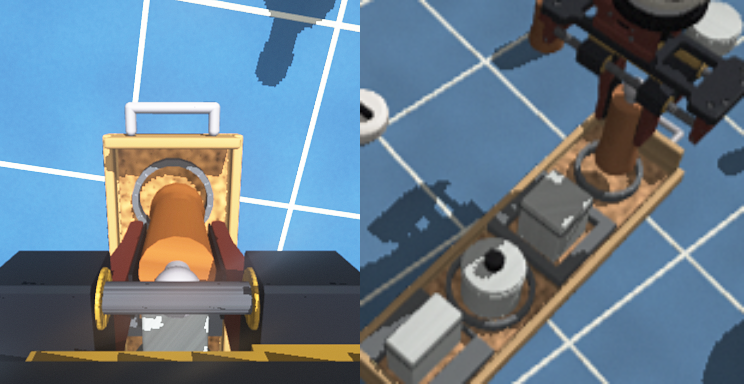

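The mill hangs over its ring about 3 mm to the right, which matches the measured pose error. I'll correct that and lower it.

>>> {"fn": "carry_out", "kwargs": {
  "plan": [
    [[0.001,-0.003,0.008],[0,0,0]],
    [[0,0,0.01],[0,0,0]],
    [[0,0,0.007],[0,0,0]],
    [[0,0,0.004],[0,0,0]],
    [[0,0,0.001],[0,0,0]],
    [[0,0,0],[0,0,0]],
    [[0,0,0],[0,0,0]]
  ]
}}

```text
time: 24.2
eef_pos: [0.5906, 0.1464, 0.0704]
tool_rot: [0.651, 0.759, -0.001, -0.0]
contact_force: [-5.0, -1.2, 11.1]
width: 0.0346
finger_force: 30.0
```

```bash
python3 - <<'E'
from h import *
s=robot.get_state();print(s['time'],s['eef_pos'],s['contact_force'],s['tool_rot'])
E
```

```text
24.2 [0.59061314 0.14636085 0.070388  ] [-5.01403194 -1.18681659 11.07067683] [ 6.51077735e-01  7.59010716e-01 -5.24148053e-04 -4.90867410e-04]
```

>>> {"fn": "carry_out", "kwargs": {
  "plan": [
    [[0,0,0],[0,0,0]],
    [[0,0,0],[0,0,0]],
    [[0,0,0],[0,0,0]],
    [[0,0,0],[0,0,0]],
    [[0,0,0],[0,0,0]],
    [[0,0,0],[0,0,0]],
    [[0,0,-0.03],[0,0,0]],
    [[0,0,-0.04],[0,0,0]],
    [[0,0,-0.04],[0,0,0]],
    [[0,0,-0.04],[0,0,0]]
  ],
  "claw": 1
}}

```text
time: 25.2
eef_pos: [0.591, 0.1464, 0.2211]
tool_rot: [0.651, 0.759, -0.0, -0.0]
contact_force: [0.1, -0.9, -0.2]
width: 0.0878
finger_force: 0.0
```

>>> {"fn": "carry_out", "kwargs": {
  "plan": [
    [[0,0,-0.02],[0,0,0]],
    [[-0.03,-0.035,-0.01],[0,0,0]],
    [[-0.03,-0.035,0],[0,0,0]],
    [[-0.03,-0.035,0],[0,0,0]],
    [[-0.03,-0.035,0],[0,0,0]],
    [[-0.03,-0.03,0],[0,0,0]],
    [[-0.03,0,0],[0,0,0]],
    [[-0.03,0,0],[0,0,0]],
    [[-0.03,0,0],[0,0,0]],
    [[0,0,0],[0,0,0]]
  ]
}}

```text
time: 26.2
eef_pos: [0.4607, -0.1198, 0.2499]
tool_rot: [0.652, 0.758, -0.0, 0.001]
contact_force: [-0.6, 0.3, -0.2]
width: 0.0878
finger_force: 0.0
```

```bash
python3 - <<'E'
from h import *
s=robot.get_state();print(s['time'],s['eef_pos'])
T=robot.read_camera("top");S=robot.read_camera("scene")
cv2.imwrite("pics/m13.png",np.hstack([cv2.resize(T[110:270,160:330],None,fx=2.3,fy=2.3,interpolation=2),cv2.resize(S[90:250,230:400],None,fx=2.3,fy=2.3,interpolation=2)]))
T0=cv2.imread("pics/top0.png");S0=cv2.imread("pics/scene0.png")
for n,A,B,b in(("stub",T0,T,(165,212,190,238)),("low",T0,T,(110,172,142,202)),("stubS",S0,S,(296,98,322,136)),("lowS",S0,S,(362,104,392,134))):
    x0,y0,x1,y1=b;print(n,cv2.absdiff(A,B)[y0:y1,x0:x1].max())
E
```

```text
26.2 [ 0.46069824 -0.11981609  0.24993608]
stub 7
low 8
stubS 8
lowS 7
```

View pics/m13.png

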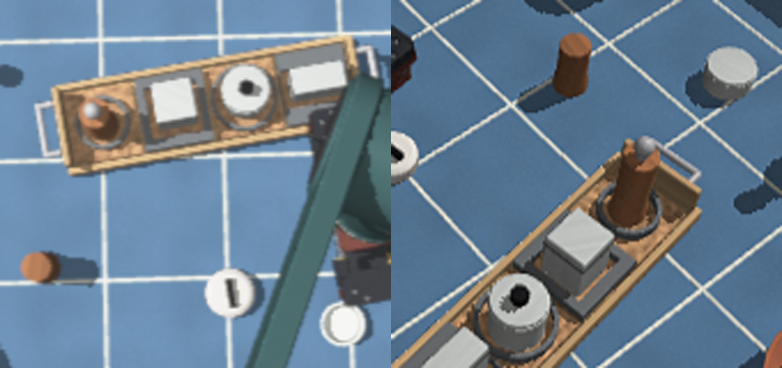

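All four stand upright in their cups. The mill is in the small ring, and the released heights put every base on its floor. The stub mill and low tin look the same as in the first pictures, and the gripper is clear.

```bash
python3 -c "
from rig import robot
print(robot.sign_off())"
```

```text
the job is handed in; nothing more can be done
None
```

The caddy is loaded and handed in: the pepper mill and all three tins stand upright in their own cups, and the stubby mill and low tin did not move; the sign-off did not return a verdict.

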